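Square a relief panel in the registration jig and lock it

ROBOT

A 7-joint arm with a two-finger parallel gripper is mounted at the origin on the work surface. World frame = base frame: x ahead of the robot, y to its left, z up, the work surface at z = 0. Lengths are in m, angles in rad, forces in N, time in s.
With the tool pointing down it reaches from about 0.4 to 0.85 m from the base axis. Payload 10.4 kg.
Tool frame: the origin (TCP) lies midway between the tips of the shut fingers; the grasp point (between the pads) lies 19 mm behind it (manip.grasp_offset is the distance from the TCP to the grasp point, in m); z points along the fingers, y is the line along which they close (so a half turn about z gives the same grasp; the last joint's range is limited). The gripper opens to 85 mm and grips with 20 to 120 N. Pads are 22 mm wide; open, the fingers measure 114 mm over their backs; the gripper's body (76 mm by 85 mm) begins 54 mm behind the grasp point. The pads swing forward as they close: fully open they stand 13 mm farther back than shut.
Start: joints at [-1.334, 0.332, -0.065, 1.46, 0.022, 1.35, -0.088], TCP at [0.161, 0.604, 0.231] pointing down, gripper open.
Joint ranges: [-2.6, 2.6], [-0.5, 2.12], [-1.47, 1.34], [0.16, 2.42], [-1.27, 4.41], [0.06, 2.06], [-2.6, 2.6]. Speed limits (rad/s): [2.22, 2.22, 2.79, 2.79, 3.14, 3.14, 3.14].

INTERFACE

Orientations are given as a unit quaternion [x, y, z, w].
In Python, from workcell import manip, cams gives the robot as it stands (manip), with the cameras (cams).
- The arm moves only by the tool jog_arm, called after "Request:" in YAML: its name, and indented under it one key for each argument. Schema: {"type":"object","properties":{"increments":{"type":"object","properties":{"wx":{"type":"array","items":{"type":"number"},"minItems":1,"maxItems":20},"wy":{"type":"array","items":{"type":"number"},"minItems":1,"maxItems":20},"wz":{"type":"array","items":{"type":"number"},"minItems":1,"maxItems":20},"tx":{"type":"array","items":{"type":"number"},"minItems":1,"maxItems":20},"ty":{"type":"array","items":{"type":"number"},"minItems":1,"maxItems":20},"tz":{"type":"array","items":{"type":"number"},"minItems":1,"maxItems":20},"finger_gap":{"type":"array","items":{"type":"number"},"minItems":1,"maxItems":20}},"additionalProperties":false,"required":["wx","wy","wz","tx","ty","tz","finger_gap"]},"grip_force":{"type":"number"},"only":{"type":"string"},"quiet":{"type":"boolean"},"lines":{"type":"string"}},"required":["increments"],"additionalProperties":false}. increments is an object with one list for each field, all of the same length, 1 to 20, a row being the entries at one place: wx, wy, wz (a rotation vector in fractions of the full range, 1 being 2 rad), tx, ty, tz (the shift in normalised numbers (1 is 1000 mm)), finger_gap (the opening from 0.0 (shut) to 1.0 (fully open)); each row is the pose to reach, as a shift and turn from the pose commanded when the call began, along the tool's axes at that moment; what a row does not reach only later rows make up. A row lasts 1/8 s, in which the tool goes at most 0.0625 m and 0.188 rad, less where a joint would pass 70% of its speed; a pose out of reach is approached as far as the arm can. The fingers move at their own pace and stop on an object; grip_force is the grip in N (left out, the last holds). Time passes only in rows, so rows that do not move let the fingers close. The tool returns the time, the measured TCP pose, the force, the opening and the grip force at its end. only (a regular expression) keeps the lines of the reply that match it, lines (a string "A,B") keeps lines A to B, and quiet returns only ok. No shift or turn number may pass 1 either way. Input that does not fit is refused with a message, and nothing moves.
- manip.get_obs(): the state, without advancing time (a new reading comes with each control period).
- cams.camera(name): name is "scene" or "top" or "wrist"; returns the picture (384x512x3 uint8, blue, green, red); there is no depth.
- cams.calibration(name): a dict with "fx", "fy", "cx", "cy" (pixels), "world_from_camera" (4x4, takes a point from camera to world coordinates); the wrist camera has in their place "tool_from_camera" (4x4, takes a point from camera to tool coordinates, whose origin is the TCP and whose axes are the flange's). Camera axes: x right, y up, looking along -z (the intrinsics and any distortion apply to the point x, -y, -z); pixel columns grow to the right and rows downward; lengths in m; the calibration is good to about 2 mm. A picture is of the moment at which its call begins: read the wrist's pose just before it. calibration takes no time and is no camera call.
- manip.hand_in(): hands the job in; it is judged then, once.
The state is a dict: "clock": time; "joint_pos": joint angles; "joint_velocities": joint speeds; "tau": joint torques, N m; "position": TCP position; "ee_rot": TCP orientation; "ft_force": force on the tool from outside, world axes, zero at the start; "torque": the same for the moment, N m; "grip_width": opening from 0.0 (shut) to 1.0 (fully open); "grasp_force": force on a finger pad.
Only numpy, scipy, OpenCV 4.12 (cv2) and the standard library are available. Lean on these libraries where they do the work, as an engineer would, in place of code of your own. Each camera call takes 0.05 s, during which the arm holds its last target. There are 200 camera calls.

TASK

Lay the dark relief panel flat, relief side up, on the bed of the plywood jig and push it fully home, its long edge tight against both steel dowels and its end tight against the wooden end stop. Then swing the wooden turn-button all the way round over the panel to lock it in, without shifting the panel, and let go. Leave the jar, tub and carton where they stand.

Things in the scene. Friction and masses are not known exactly. Their poses are not given: they have to be found in the camera images.
- panel: Loose dark panel, 110 (x) x 160 (y) x 10 mm (z up, relief up), 0.3 to 0.65 kg. Origin: centre of its underside. A round bronze boss in the middle of its top, 42 mm across, 16 mm above the top face (its top 26 mm above the origin), is the grip from above. Other relief under 2 mm. Fits either way round (half turn alike). Starts flat on the table, left or right of the jig.
- jig: Jig fixed to the table: plywood bed 12 mm thick, jig x -110 to +90, y -130 to +130 mm. Origin on the table surface. x points away from the robot (yaw up to 15 degrees), y along the row of dowels towards the end stop. Two dowels stand on the far (+x) side, the end stop at the +y end, the turn-button near the (-x, -y) corner.
- home (a point): Point on the bed's top, at jig (5, 5, 12) mm, where the panel's origin lies when fully home, panel y along jig y (either way round). The panel's near long edge is then at jig x = -50, its free end at jig y = -75 mm.
- dowel_a (a point): Centre of the top of a steel dowel, 10 mm in diameter, 18 mm tall above the bed, at jig (65, -50) mm. The panel's long edge bears on its near side.
- dowel_b (a point): Top centre of the second, equal dowel, at jig (65, 55) mm.
- end_stop (a point): Middle of the top edge of the bearing face of the dark wooden end stop, at jig (0, 85) mm; the face looks to the jig's -y and is 50 mm long; the stop is 14 mm tall above the bed.
- pivot (a point): Pivot axis of the turn-button at the underside of its bar, at jig (-85, -50, 27) mm, on a fixed post 20 mm in diameter.
- turn_button (a joint): Turn-button: wooden bar 18 mm wide, 8 thick, reaching 72 mm from its vertical pivot (12 mm behind it); passes 5 mm over the panel's top. Rad: 0 = open, bar points to jig -y, clear of the panel; grows anticlockwise from above to 1.571 = fully closed, at its limit, bar points to jig +x over the panel. Starts at 0 to 0.35. Light friction (1 N at the peg), stays where left.
- peg_top (a point): Centre of the top of the upright round peg on the bar, 62 mm from the pivot axis: 10 mm in diameter, 35 mm tall above the bar, its top 70 mm above the table. Push or pinch it from above to swing the bar.
- paint_jar: Bystander, loose: paint jar with a white lid, 60 mm across, 75 mm tall. Origin: centre of its underside. To be left alone.
- tub: Bystander, loose: empty white plastic tub, 84 mm across, 60 mm tall. Origin: centre of its underside. To be left alone.
- carton: Bystander, loose: cardboard carton 140 (x) x 90 (y) x 50 mm. Origin: centre of its underside. To be left alone.

How it is judged:
By the outcome, as a careful person would: the job done as asked, in the order asked, and still so for the second after the job is handed in, with the robot touching nothing.
It also fails if it takes over 70 s, if anything falls off the work surface, if the arm or the gripper's body presses on something with over 40 N, if the wrist force passes 120 N, or if a joint passes its speed limit or range.

## Working session

There is one attempt and no reset: what is moved stays moved. The work goes in short steps, Python scripts to look and compute and a tool call to move; the robot and the scene stay as the last step left them, time stands still between calls to the robot, and variables do not carry over. Pictures are saved under pics/ and viewed, at most 13 in all, crops included, and the job is handed in when it is done.

```bash
ls; mkdir -p pics; python3 - <<'E'
from workcell import manip, cams
import cv2,numpy as np
for n in("top","scene"):
    cv2.imwrite(f"pics/{n}0.png",cams.camera(n)); c=cams.calibration(n); print(n,{k:(np.round(v,4).tolist()) for k,v in c.items()})
c=cams.calibration("wrist");print({k:(np.round(v,4).tolist()) for k,v in c.items()})
o=manip.get_obs();print(o)
E
```

```text
pics
workcell.py
top {'fx': 460.1046, 'fy': 460.1046, 'cx': 256.2462, 'cy': 194.06, 'world_from_camera': [[0.0238, 0.9826, -0.1843, 0.341], [-0.9993, 0.0286, 0.0236, 0.0176], [0.0284, 0.1837, 0.9826, 1.682], [0.0, 0.0, 0.0, 1.0]]}
scene {'fx': 388.7558, 'fy': 388.7558, 'cx': 254.5199, 'cy': 195.1432, 'world_from_camera': [[-0.4934, -0.625, 0.6049, 1.4408], [0.8697, -0.3682, 0.3288, 0.4407], [0.0172, 0.6883, 0.7252, 1.05], [0.0, 0.0, 0.0, 1.0]]}
{'fx': 303.9102, 'fy': 303.9102, 'cx': 253.4955, 'cy': 187.9979, 'tool_from_camera': [[0.0008, 0.9662, 0.2578, 0.0644], [1.0, -0.0009, 0.0005, -0.0003], [0.0007, 0.2578, -0.9662, -0.1434], [0.0, 0.0, 0.0, 1.0]]}
{'clock': 0.1, 'joint_pos': array([-1.33357842,  0.33284633, -0.064716  ,  1.46084757,  0.02160138,
        1.3498984 , -0.08847891]), 'joint_velocities': array([-6.09326123e-04,  7.34610949e-05, -6.97802122e-04, -6.00959211e-04,
        1.76447997e-03, -1.80454267e-05,  1.05110665e-03]), 'tau': array([ 1.93139720e-03, -6.26746416e+01,  4.94485872e-02, -3.92427957e+01,
        1.64197432e-02,  6.89645967e-03, -6.01784222e-05]), 'position': array([0.16047378, 0.60370296, 0.23057667]), 'ee_rot': array([ 1.29516303e-01,  9.91577078e-01, -6.49480597e-04, -5.77021597e-05]), 'ft_force': array([0.00271521, 1.02164361, 0.24134642]), 'torque': array([ 0.02897323, -0.01898303, -0.00835395]), 'grasp_force': 0.0, 'grip_width': 0.9935153252555241}
```

View pics/top0.png

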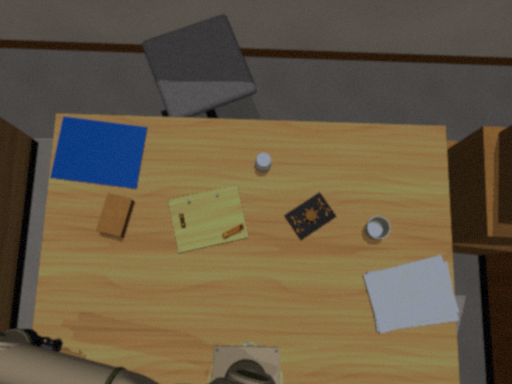

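View pics/scene0.png

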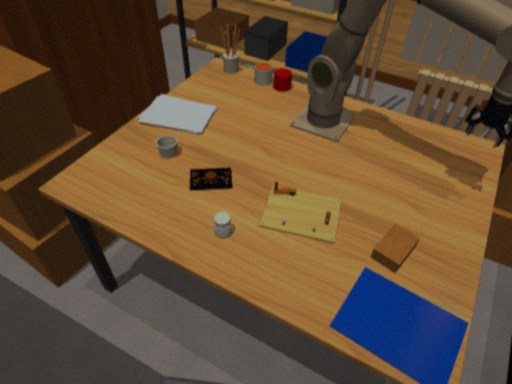

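The top view shows the jig at about (208,218), with its dowels up, end stop on the left at (182,220) and button at (232,231). The dark panel is at about (310,216), the jar at (263,161), the tub at (377,229) and the carton at (115,216).

```bash
cat > h.py <<'E'
from workcell import manip, cams
import cv2,numpy as np
from scipy.spatial.transform import Rotation as R
def snap(name,save=None):
    o=manip.get_obs(); im=cams.camera(name); c=cams.calibration(name)
    if name=="wrist":
        T=np.eye(4);T[:3,:3]=R.from_quat(o["ee_rot"]).as_matrix();T[:3,3]=o["position"];T=T@c["tool_from_camera"]
    else: T=np.array(c["world_from_camera"])
    if save: cv2.imwrite(f"pics/{save}.png",im)
    return im,c,T
def cast(px,c,T,z):
    px=np.atleast_2d(px).astype(float)
    d=np.c_[(px[:,0]-c["cx"])/c["fx"],-(px[:,1]-c["cy"])/c["fy"],-np.ones(len(px))]@T[:3,:3].T
    return T[:3,3]+d*((z-T[2,3])/d[:,2])[:,None]
def biggest(m,k=3):
    m=cv2.morphologyEx(m.astype(np.uint8)*255,cv2.MORPH_CLOSE,np.ones((k,k)))
    return max(cv2.findContours(m,cv2.RETR_EXTERNAL,cv2.CHAIN_APPROX_NONE)[0],key=cv2.contourArea)
def rect(cn,c,T,z):
    p=cast(cn.reshape(-1,2),c,T,z)[:,:2]
    r=cv2.minAreaRect((p*1000).astype(np.float32)); return r,cv2.boxPoints(r)
def totool(target,yaw=None):
    """shift in tool axes from measured TCP to world target (TCP)"""
    o=manip.get_obs(); Rm=R.from_quat(o["ee_rot"])
    return np.round(Rm.inv().apply(np.array(target)-o["position"]),4)
E
python3 - <<'E'
from h import *
im,c,T=snap("top")
hsv=cv2.cvtColor(im,cv2.COLOR_BGR2HSV)
for p in [(200,235),(150,280),(310,200),(325,215)]: print(p,im[p[1],p[0]],hsv[p[1],p[0]])
roi=np.zeros(im.shape[:2],bool);roi[185:255,160:345]=1
m=roi&(hsv[...,0]>23)&(hsv[...,0]<40)&(hsv[...,1]>60); 
print(rect(biggest(m),c,T,.012))
m=roi&(im.max(2)<80); m[:,:270]=0
print(rect(biggest(m,7),c,T,.01))
print(cast([(263,158),(377,229),(118,216),(232,231)],c,T,.06))
E
```

```text
(200, 235) [ 84 137 143] [ 27 105 143]
(150, 280) [ 72 118 142] [ 20 126 142]
(310, 200) [36 39 40] [23 26 40]
(325, 215) [37 51 65] [ 15 110  65]
(((606.0186157226562, 31.0562744140625), (227.9876708984375, 518.5999755859375), 14.043685913085938), array([[ 432.50977,  254.94412],
       [ 558.3541 , -248.15543],
       [ 779.52747, -192.83157],
       [ 653.6831 ,  310.26797]], dtype=float32))
(((579.5059814453125, -221.11636352539062), (108.17211151123047, 158.56297302246094), 34.6829948425293), array([[ 489.91638 , -186.69907 ],
       [ 580.1443  , -317.08743 ],
       [ 669.0956  , -255.53366 ],
       [ 578.8677  , -125.145294]], dtype=float32))
[[ 0.77961053 -0.04275389  0.06      ]
 [ 0.53116604 -0.45474694  0.06      ]
 [ 0.55243959  0.46422575  0.06      ]
 [ 0.51020709  0.06109358  0.06      ]]
```

```bash
python3 -c "
from h import *
print(totool([.50,-.02,.30]))"
```

```text
[-0.4884 -0.5157 -0.0687]
```

Request:
jog_arm:
  increments: {"wx": [0, 0, 0, 0, 0, 0, 0, 0, 0, 0, 0, 0, 0, 0, 0], "wy": [0, 0, 0, 0, 0, 0, 0, 0, 0, 0, 0, 0, 0, 0, 0], "wz": [0, 0, 0, 0, 0, 0, 0, 0, 0, 0, 0, 0, 0, 0, 0], "tx": [-0.04, -0.08, -0.12, -0.16, -0.2, -0.24, -0.28, -0.32, -0.36, -0.4, -0.44, -0.47, -0.488, -0.488, -0.488], "ty": [-0.043, -0.085, -0.127, -0.17, -0.212, -0.254, -0.296, -0.338, -0.38, -0.422, -0.465, -0.5, -0.516, -0.516, -0.516], "tz": [-0.01, -0.02, -0.03, -0.04, -0.05, -0.06, -0.069, -0.069, -0.069, -0.069, -0.069, -0.069, -0.069, -0.069, -0.069], "finger_gap": [1, 1, 1, 1, 1, 1, 1, 1, 1, 1, 1, 1, 1, 1, 1]}

```text
clock: 2.02
position: [0.4993, -0.0192, 0.3001]
ee_rot: [0.129, 0.992, 0.0, -0.0]
ft_force: [-0.1, -0.2, 0.6]
grip_width: 0.997
grasp_force: 0.0
```

```bash
python3 -c "
from h import *
snap('wrist','w1')"
```

```text
(no output)
```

View pics/w1.png

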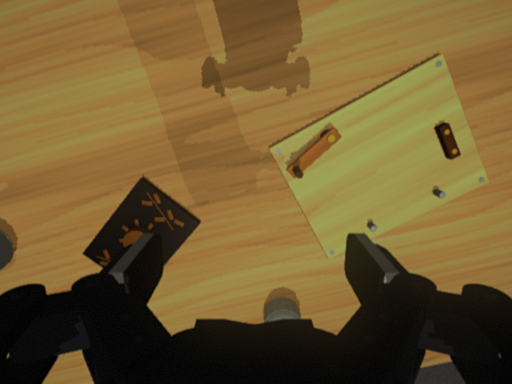

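The wrist view shows the whole jig: bed corners at (439,54), (487,180), (332,257) and (269,147), dowels at (371,225) and (438,192), end stop at (447,140), button pivot at (334,135) and peg at (297,171). The panel is on the left, partly behind a finger.

```bash
cat >> h.py <<'E'
def jig(name="wrist",roi=None,save=None):
    im,c,T=snap(name,save); hsv=cv2.cvtColor(im,cv2.COLOR_BGR2HSV)
    m=(hsv[...,0]>=25)&(hsv[...,0]<40)&(hsv[...,1]>60)&(hsv[...,2]>70)
    cn=biggest(m,9); cn=biggest(cv2.drawContours(np.zeros(m.shape,np.uint8),[cv2.convexHull(cn)],-1,1,-1))
    return im,c,T,cn
E
python3 - <<'E'
from h import *
im=cv2.imread("pics/w1.png"); _,c,T=snap("wrist")
hsv=cv2.cvtColor(im,cv2.COLOR_BGR2HSV)
for p in [(380,120),(300,50),(220,180)]: print(hsv[p[1],p[0]])
im,c,T,cn=jig()
q=cv2.approxPolyDP(cn,12,True).reshape(-1,2); print(q.tolist()); r,b=rect(cn,c,T,.012); print(r,b)
# brightness refine crops
cr=np.hstack([cv2.resize(im[115:185,260:360],None,fx=4,fy=4),cv2.resize(im[175:245,350:450],None,fx=4,fy=4)])
cr2=np.hstack([cv2.resize(im[105:175,400:500],None,fx=4,fy=4),cv2.resize(im[170:275,75:225],None,fx=400/150,fy=280/105)])
cv2.imwrite("pics/cr.png",cv2.convertScaleAbs(np.vstack([cr,cr2]),alpha=1.5))
E
```

```text
[ 29 130 157]
[ 19 151 155]
[ 17 160 148]
[[442, 55], [271, 147], [216, 281], [417, 234], [483, 185]]
((596.866943359375, 72.05061340332031), (228.08200073242188, 432.5359191894531), 14.159096717834473) [[ 433.388    253.85225]
 [ 539.19293 -165.54333]
 [ 760.3459  -109.75102]
 [ 654.54095  309.64456]]
```

View pics/cr.png

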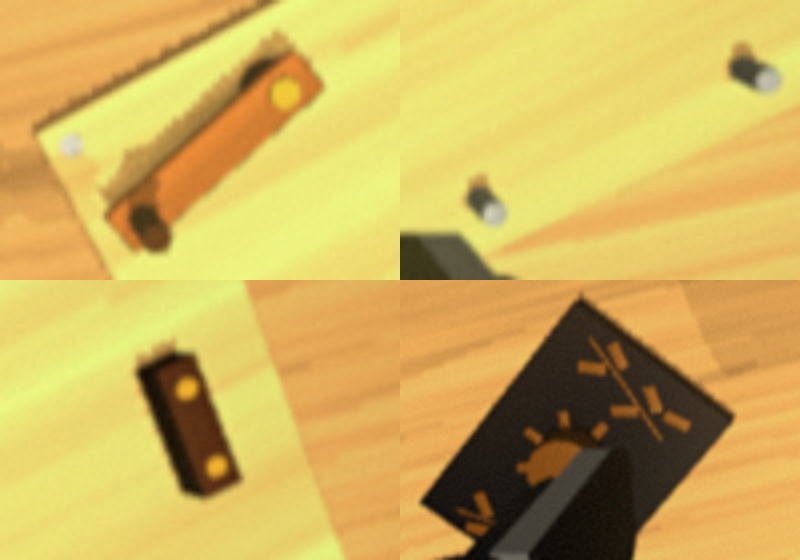

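The crops give dowel tops at (441.8,194.7) and (373.2,228), the pivot screw at (331.5,138.5), the peg top at (298.7,174.4), and the panel corners and the bed corner near (268.5,148).

```bash
python3 - <<'E'
from h import *
_,c,T=snap("wrist")
P=[((441.8,194.7),.030,(65,55)),((373.2,228),.030,(65,-50)),((331.5,138.5),.0355,(-85,-50)),((268.4,147.8),.012,(-110,-130)),((439.5,54),.012,(-110,130)),((487.5,180.5),.012,(90,130))]
W=np.array([cast(p,c,T,z)[0,:2] for p,z,_ in P])*1e3; J=np.array([j for *_,j in P],float)
print(W.round(1))
def fit(W,J):
    jm,wm=J.mean(0),W.mean(0);a=J-jm;b=W-wm
    th=np.arctan2((a[:,0]*b[:,1]-a[:,1]*b[:,0]).sum(),(a*b).sum());M=np.array([[np.cos(th),-np.sin(th)],[np.sin(th),np.cos(th)]])
    return np.degrees(th),wm-M@jm,M
th,t,M=fit(W,J);print(th,t,(W-(J@M.T+t)).round(1))
th,t,M=fit(W[:2],J[:2]);print(th,t,"home",M@[5,5]+t)
pg=cast((298.7,174.4),c,T,.07)[0,:2]*1e3; print("peg jig",M.T@(pg-t))
# panel from crop corners: scale 2.667, crop at (400,280)->(75,170)
k=400/150
C=np.array([((x-400)/k+75,(y-280)/k+170) for x,y in [(580,298),(733,417),(423,502)]])
Q=cast(C,c,T,.010)[:,:2]*1e3; print(Q.round(1), np.linalg.norm(Q[1]-Q[0]),np.linalg.norm(Q[2]-Q[0]),"ctr",(Q[1]+Q[2])/2,"x-dir deg",np.degrees(np.arctan2(*(Q[0]-Q[1])[::-1])),"y deg",np.degrees(np.arctan2(*(Q[0]-Q[2])[::-1])))
E
```

```text
[[621.1 224.3]
 [646.6 122.4]
 [502.7  87.1]
 [496.6   3.1]
 [434.2 250.6]
 [624.3 300.9]]
14.437273004063837 [571.49283532 154.56117138] [[ 0.4  0.3]
 [-0.3  0.1]
 [ 1.1  2.1]
 [-0.8  1.9]
 [ 1.6 -2.4]
 [-1.9 -2. ]]
14.053306334423992 [571.39171856 155.17870522] home [575.02794707 161.243179  ]
peg jig [ -69.61223997 -110.56243566]
[[ 491.  -185.2]
 [ 578.9 -124.8]
 [ 583.4 -316.9]] 106.59914019189748 160.8316944970378 ctr [ 581.13523786 -220.8496207 ] x-dir deg -145.49687116942877 y deg 125.04937296896112
```

```bash
python3 -c "
from h import *
print(totool([.580,-.221,.10]))"
```

```text
[-0.1295 -0.1746  0.2002]
```

Careful with the scale: turns go in shares of 2 rad. That gives: -0.867 rad / 2 = -0.4335.

Request:
jog_arm:
  increments: {"wx": [0, 0, 0, 0, 0, 0, 0, 0], "wy": [0, 0, 0, 0, 0, 0, 0, 0], "wz": [-0.075, -0.15, -0.225, -0.3, -0.375, -0.4335, -0.4335, -0.4335], "tx": [-0.022, -0.044, -0.066, -0.088, -0.11, -0.1295, -0.1295, -0.1295], "ty": [-0.03, -0.06, -0.09, -0.12, -0.15, -0.1746, -0.1746, -0.1746], "tz": [0.033, 0.067, 0.1, 0.133, 0.167, 0.2, 0.2, 0.2], "finger_gap": [1, 1, 1, 1, 1, 1, 1, 1]}

```text
clock: 3.22
position: [0.5793, -0.2226, 0.0996]
ee_rot: [-0.298, 0.955, 0.001, -0.0]
ft_force: [-1.1, 0.3, 0.3]
grip_width: 1.006
grasp_force: 0.0
```

```bash
python3 - <<'E'
from h import *
im,c,T=snap("wrist","w2")
print(totool([.580,-.221,.009]))
E
```

```text
[-0.0008  0.0005  0.0913]
```

View pics/w2.png

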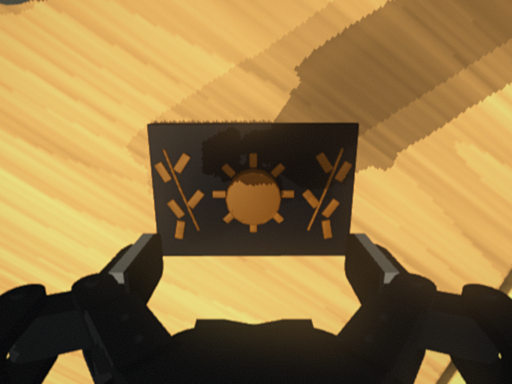

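The view shows the panel square to the image, with corners near (148,123), (358,123), (350,256) and (163,256), and the boss at (253,198).

```bash
python3 - <<'E'
from h import *
im,c,T=snap("wrist")
p=cast([(253,198),(148.5,123),(358.5,123),(351,256),(162,256)],c,T,.010);p[0]=cast((253,198),c,T,.026)[0]
print(p.round(4)); print("ctr",p[1:].mean(0)); d=p[2]-p[1];print(np.degrees(np.arctan2(d[1],d[0])),np.linalg.norm(d))
print(totool(np.r_[p[0,:2],.009]))
E
```

```text
[[ 0.581  -0.2224  0.026 ]
 [ 0.5814 -0.3179  0.01  ]
 [ 0.4913 -0.188   0.01  ]
 [ 0.5798 -0.1223  0.01  ]
 [ 0.671  -0.2537  0.01  ]]
ctr [ 0.58087163 -0.22046111  0.01      ]
124.74990055952321 0.15810596164459315
[-0.0002 -0.0013  0.0917]
```

Request:
jog_arm:
  increments: {"wx": [0, 0, 0, 0, 0, 0, 0, 0, 0, 0, 0], "wy": [0, 0, 0, 0, 0, 0, 0, 0, 0, 0, 0], "wz": [0, 0, 0, 0, 0, 0, 0, 0, 0, 0, 0], "tx": [-0.001, -0.001, -0.001, -0.001, -0.001, -0.001, -0.001, -0.001, -0.001, -0.001, -0.001], "ty": [0, 0, 0, 0, 0, 0, 0, 0, 0, 0, 0], "tz": [0.04, 0.07, 0.085, 0.0905, 0.0905, 0.0905, 0.0905, 0.0905, 0.0905, 0.0905, 0.0905], "finger_gap": [1, 1, 1, 1, 1, 0, 0, 0, 0, 0, 0]}
  grip_force: 60

```text
clock: 4.7
position: [0.5813, -0.2218, 0.0108]
ee_rot: [-0.299, 0.954, -0.0, 0.001]
ft_force: [-1.3, -0.5, 5.0]
grip_width: 0.468
grasp_force: 60.0
```

Request:
jog_arm:
  increments: {"wx": [0, 0, 0, 0, 0, 0], "wy": [0, 0, 0, 0, 0, 0], "wz": [0, 0, 0, 0, 0, 0], "tx": [0, 0, 0, 0, 0, 0], "ty": [0, 0, 0, 0, 0, 0], "tz": [-0.02, -0.05, -0.09, -0.1, -0.1, -0.1], "finger_gap": [0, 0, 0, 0, 0, 0]}

```text
clock: 5.45
position: [0.5797, -0.221, 0.1079]
ee_rot: [-0.299, 0.954, 0.001, -0.001]
ft_force: [0.6, -0.5, -5.7]
grip_width: 0.465
grasp_force: 62.3
```

```bash
python3 - <<'E'
from h import *
im,c,T=snap("wrist","w3")
th=np.radians(14.2);M=np.array([[np.cos(th),-np.sin(th)],[np.sin(th),np.cos(th)]])
t=np.array([.5714,.155]); h=M@[-.002,-.002]+t; print(h, totool([*h,.111]))
o=manip.get_obs(); ty=R.from_quat(o["ee_rot"]).apply([0,1,0]); print(np.degrees(np.arctan2(ty[1],ty[0])))
for n in("top",): snap(n,"t1")
E
```

```text
[0.56995172 0.15257049] [-0.2052  0.3123 -0.0027]
124.79316240528222
```

View pics/w3.png

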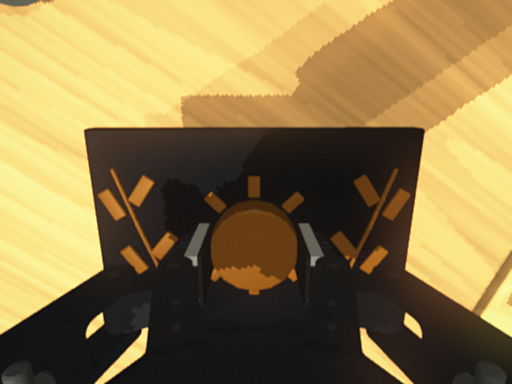

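The panel is held level and square, with the boss at (254,245) between the pads.

In the tool's units: 0.36 rad / 2 = 0.18.

Request:
jog_arm:
  increments: {"wx": [0, 0, 0, 0, 0, 0, 0, 0, 0, 0, 0], "wy": [0, 0, 0, 0, 0, 0, 0, 0, 0, 0, 0], "wz": [0.015, 0.04, 0.07, 0.1, 0.13, 0.155, 0.17, 0.18, 0.18, 0.18, 0.18], "tx": [-0.015, -0.04, -0.07, -0.1, -0.13, -0.16, -0.185, -0.2, -0.2052, -0.2052, -0.2052], "ty": [0.023, 0.061, 0.1065, 0.152, 0.198, 0.2435, 0.2815, 0.304, 0.3123, 0.3123, 0.3123], "tz": [0, 0, 0, 0, 0, 0, 0, 0, 0, 0, 0], "finger_gap": [0, 0, 0, 0, 0, 0, 0, 0, 0, 0, 0]}

```text
clock: 6.92
position: [0.5713, 0.1501, 0.1096]
ee_rot: [-0.122, 0.992, -0.0, -0.0]
ft_force: [0.3, -0.4, -7.6]
grip_width: 0.461
grasp_force: 62.3
```

```bash
python3 - <<'E'
from h import *
th=np.radians(14.2);M=np.array([[np.cos(th),-np.sin(th)],[np.sin(th),np.cos(th)]])
t=np.array([.5714,.155]); h=M@[-.002,-.002]+t; print(h, totool([*h,.111]))
o=manip.get_obs(); ty=R.from_quat(o["ee_rot"]).apply([0,1,0]); print(np.degrees(np.arctan2(ty[1],ty[0])))
snap("wrist","w4")
E
```

```text
[0.56995172 0.15257049] [ 0.0007  0.0027 -0.0014]
104.05044248653762
```

View pics/w4.png

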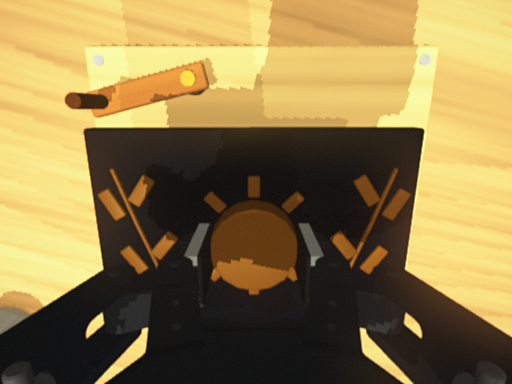

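The panel is parallel to the bed's near edge, with bed corners at (85,46) and (438,47), the pivot screw at (187,78) and the peg at (73,100).

```bash
python3 - <<'E'
from h import *
_,c,T=snap("wrist")
th=np.radians(14.2);M=np.array([[np.cos(th),-np.sin(th)],[np.sin(th),np.cos(th)]]);t=np.array([.5714,.155])
f=lambda px,z:((cast(px,c,T,z)[:,:2]-t)@M*1e3).round(1)
print(f((187.5,77.5),.0355),f([(85,46),(438,47)],.012),f((73,100),.07),f([(84,128),(424,128)],.109),f((254,245),.125))
E
```

```text
[[-85.3 -49.8]] [[-109.2 -128.3]
 [-108.   129.6]] [[ -70.  -109.7]] [[-56.6 -84.2]
 [-56.3  74.3]] [[-4.7 -5. ]]
```

Request:
jog_arm:
  increments: {"wx": [0, 0, 0, 0, 0, 0], "wy": [0, 0, 0, 0, 0, 0], "wz": [0, 0, 0, 0, 0, 0], "tx": [0, 0, 0, 0, 0, 0], "ty": [0.002, 0.002, 0.002, 0.002, 0.002, 0.002], "tz": [0.03, 0.06, 0.075, 0.08, 0.083, 0.083], "finger_gap": [0, 0, 0, 0, 0, 0]}

```text
clock: 7.78
position: [0.5711, 0.1542, 0.0275]
ee_rot: [-0.123, 0.992, 0.0, 0.001]
ft_force: [0.3, -0.0, -5.3]
grip_width: 0.464
grasp_force: 62.3
```

Request:
jog_arm:
  increments: {"wx": [0, 0], "wy": [0, 0], "wz": [0, 0], "tx": [0, 0], "ty": [0, 0], "tz": [0.002, 0.002], "finger_gap": [0, 0]}

```text
clock: 8.02
position: [0.5707, 0.1541, 0.025]
ee_rot: [-0.123, 0.992, 0.0, 0.0]
ft_force: [-1.1, 0.6, -5.5]
grip_width: 0.462
grasp_force: 62.3
```

Request:
jog_arm:
  increments: {"wx": [0, 0, 0], "wy": [0, 0, 0], "wz": [0, 0, 0], "tx": [0, 0, 0], "ty": [0, 0, 0], "tz": [0.001, 0.0015, 0.0015], "finger_gap": [0, 0, 0]}

```text
clock: 8.4
position: [0.5705, 0.1541, 0.0232]
ee_rot: [-0.123, 0.992, 0.0, -0.0]
ft_force: [0.4, 0.2, -6.0]
grip_width: 0.46
grasp_force: 62.3
```

Request:
jog_arm:
  increments: {"wx": [0, 0], "wy": [0, 0], "wz": [0, 0], "tx": [0, 0], "ty": [0, 0], "tz": [0.0015, 0.0015], "finger_gap": [0, 0]}

```text
clock: 8.65
position: [0.5707, 0.1541, 0.0228]
ee_rot: [-0.123, 0.992, 0.0, 0.0]
ft_force: [-4.3, -1.5, 6.0]
grip_width: 0.461
grasp_force: 63.7
```

Request:
jog_arm:
  increments: {"wx": [0, 0, 0, 0], "wy": [0, 0, 0, 0], "wz": [0, 0, 0, 0], "tx": [-0.002, -0.004, -0.005, -0.005], "ty": [0, 0, 0, 0], "tz": [-0.0007, -0.0007, -0.0007, -0.0007], "finger_gap": [0, 0, 0, 0]}

```text
clock: 9.15
position: [0.5754, 0.1553, 0.0228]
ee_rot: [-0.123, 0.992, 0.0, -0.0]
ft_force: [-5.5, -0.4, 4.0]
grip_width: 0.466
grasp_force: 63.0
```

Request:
jog_arm:
  increments: {"wx": [0, 0], "wy": [0, 0], "wz": [0, 0], "tx": [-0.0015, -0.0015], "ty": [0, 0], "tz": [0, 0], "finger_gap": [0, 0]}

```text
clock: 9.4
position: [0.5769, 0.1557, 0.0228]
ee_rot: [-0.123, 0.992, 0.0, -0.0]
ft_force: [-5.1, -1.8, 2.8]
grip_width: 0.463
grasp_force: 63.2
```

Request:
jog_arm:
  increments: {"wx": [0, 0], "wy": [0, 0], "wz": [0, 0], "tx": [-0.0015, -0.0015], "ty": [0, 0], "tz": [0, 0], "finger_gap": [0, 0]}

```text
clock: 9.65
position: [0.5771, 0.1557, 0.0228]
ee_rot: [-0.123, 0.992, -0.0, -0.001]
ft_force: [-11.8, -3.7, 9.8]
grip_width: 0.462
grasp_force: 63.9
```

Request:
jog_arm:
  increments: {"wx": [0, 0, 0], "wy": [0, 0, 0], "wz": [0, 0, 0], "tx": [0, 0, 0], "ty": [0.002, 0.004, 0.004], "tz": [0, 0, 0], "finger_gap": [0, 0, 0]}

```text
clock: 10.02
position: [0.5771, 0.156, 0.0228]
ee_rot: [-0.122, 0.993, -0.002, -0.001]
ft_force: [-8.3, -12.7, 9.3]
grip_width: 0.461
grasp_force: 63.8
```

Request:
jog_arm:
  increments: {"wx": [0, 0], "wy": [0, 0], "wz": [0, 0], "tx": [-0.0003, -0.0003], "ty": [0.0015, 0.0015], "tz": [0, 0], "finger_gap": [0, 0]}

```text
clock: 10.28
position: [0.5771, 0.1561, 0.0228]
ee_rot: [-0.121, 0.993, -0.003, -0.001]
ft_force: [-8.3, -16.9, 11.2]
grip_width: 0.463
grasp_force: 64.0
```

Request:
jog_arm:
  increments: {"wx": [0, 0], "wy": [0, 0], "wz": [0, 0], "tx": [0, 0], "ty": [0.0015, 0.0015], "tz": [0, 0], "finger_gap": [0, 0]}

```text
clock: 10.52
position: [0.577, 0.1568, 0.0228]
ee_rot: [-0.121, 0.993, -0.003, -0.001]
ft_force: [-8.4, -18.7, 11.0]
grip_width: 0.466
grasp_force: 64.0
```

Request:
jog_arm:
  increments: {"wx": [0, 0], "wy": [0, 0], "wz": [0, 0], "tx": [0.0005, 0.0005], "ty": [0, 0], "tz": [-0.001, -0.001], "finger_gap": [0, 0]}

```text
clock: 10.78
position: [0.5758, 0.1608, 0.0228]
ee_rot: [-0.123, 0.992, -0.001, -0.001]
ft_force: [-4.0, -5.8, -2.3]
grip_width: 0.462
grasp_force: 62.8
```

Request:
jog_arm:
  increments: {"wx": [0, 0], "wy": [0, 0], "wz": [0, 0], "tx": [0, 0], "ty": [0, 0], "tz": [-0.0007, -0.0007], "finger_gap": [0, 0]}

```text
clock: 11.02
position: [0.5757, 0.1618, 0.0234]
ee_rot: [-0.123, 0.992, -0.0, -0.001]
ft_force: [-4.3, -3.4, -5.1]
grip_width: 0.459
grasp_force: 62.3
```

```bash
python3 -c "
from h import *
im,c,T=snap('wrist','w5')"
```

```text
(no output)
```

View pics/w5.png

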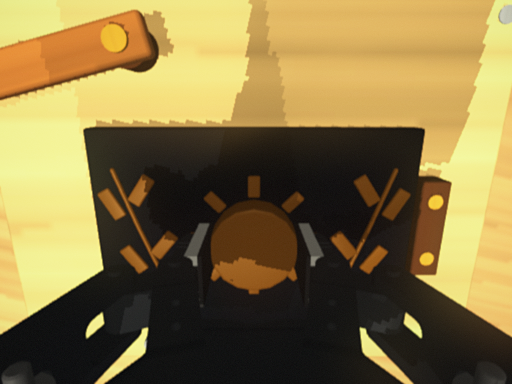

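The view shows the panel's right end meeting the end stop at (420,190), so friction had been holding it and it has now slid home. Next I'll seat it.

Request:
jog_arm:
  increments: {"wx": [0, 0, 0], "wy": [0, 0, 0], "wz": [0, 0, 0], "tx": [-0.001, -0.001, -0.001], "ty": [0.001, 0.002, 0.002], "tz": [0, 0, 0], "finger_gap": [0, 0, 0]}

```text
clock: 11.45
position: [0.5756, 0.1622, 0.0231]
ee_rot: [-0.122, 0.992, -0.001, -0.002]
ft_force: [-6.1, -8.7, -3.9]
grip_width: 0.463
grasp_force: 62.5
```

Request:
jog_arm:
  increments: {"wx": [0, 0], "wy": [0, 0], "wz": [0, 0], "tx": [-0.001, -0.001], "ty": [0.001, 0.001], "tz": [0.0005, 0.0005], "finger_gap": [0, 0]}

```text
clock: 11.7
position: [0.5756, 0.1623, 0.0228]
ee_rot: [-0.122, 0.993, -0.002, -0.003]
ft_force: [-12.6, -13.4, 4.3]
grip_width: 0.472
grasp_force: 63.4
```

Request:
jog_arm:
  increments: {"wx": [0, 0, 0, 0], "wy": [0, 0, 0, 0], "wz": [0, 0, 0, 0], "tx": [0.001, 0.001, 0.001, 0.001], "ty": [-0.001, -0.001, -0.001, -0.001], "tz": [-0.0005, -0.0005, -0.0005, -0.0005], "finger_gap": [0, 0.6, 0.8, 0.8]}

```text
clock: 12.2
position: [0.5776, 0.1657, 0.0248]
ee_rot: [-0.124, 0.992, 0.0, 0.001]
ft_force: [0.3, 0.1, -0.2]
grip_width: 0.802
grasp_force: 0.0
```

Request:
jog_arm:
  increments: {"wx": [0, 0, 0, 0, 0, 0, 0], "wy": [0, 0, 0, 0, 0, 0, 0], "wz": [0, 0, 0, 0, 0, 0, 0], "tx": [0.001, 0.001, 0.03, 0.06, 0.06, 0.06, 0.06], "ty": [-0.003, -0.003, -0.003, -0.003, -0.003, -0.003, -0.003], "tz": [-0.01, -0.04, -0.09, -0.15, -0.19, -0.19, -0.19], "finger_gap": [0.8, 0.8, 0.8, 0.8, 0.8, 0.8, 0.8]}

```text
clock: 13.08
position: [0.5194, 0.1472, 0.2142]
ee_rot: [-0.123, 0.992, 0.0, 0.0]
ft_force: [-0.3, 0.3, -0.3]
grip_width: 0.8
grasp_force: 0.0
```

```bash
python3 - <<'E'
from h import *
snap("wrist","w6"); im=cv2.imread("pics/w6.png"); cv2.imwrite("pics/w6.png",cv2.resize(im,(800,600),interpolation=cv2.INTER_CUBIC))
E
```

```text
(no output)
```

View pics/w6.png

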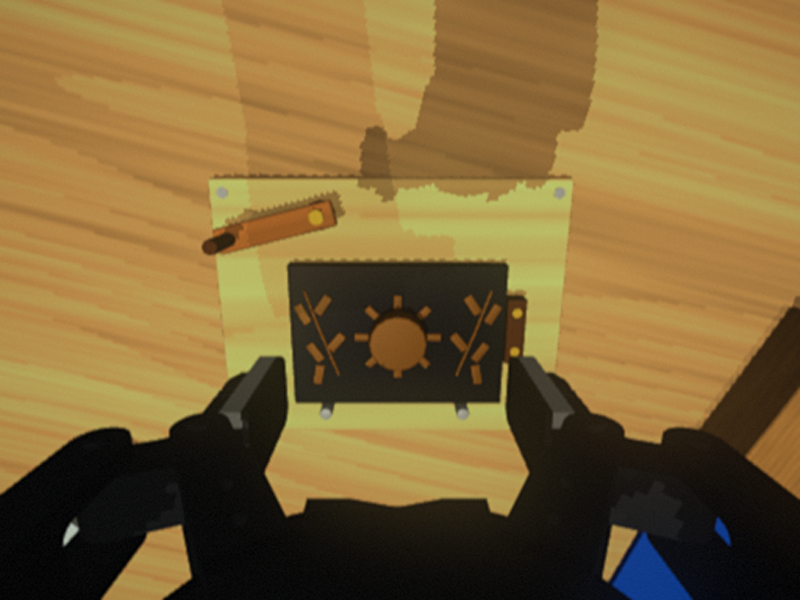

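The panel is seated against both dowels (327,412) and (462,412) and the end stop at (508,330). The peg top is at about (211,246) in this 800-wide view.

```bash
python3 - <<'E'
from h import *
im,c,T=snap("wrist")
th=np.radians(14.2);M=np.array([[np.cos(th),-np.sin(th)],[np.sin(th),np.cos(th)]]);t=np.array([.5714,.155])
f=lambda px,z:((cast(np.array(px)*.64,c,T,z)[:,:2]-t)@M*1e3).round(1)
print("panel",f([(288.5,263.5),(508,263.5),(500,402.5),(296,402.5)],.022),"boss",f((398,344),.038),"dow",f([(327,412),(462,412)],.030))
pg=f((210.5,246.5),.07)[0];pv=f((316.5,217),.0355)[0];print(pg,pv)
a=np.arctan2(pg[0]+85,-(pg[1]+50));print("angle",a)
w0=M@(np.array([-.085+.062*np.sin(a),-.05-.062*np.cos(a)]))+t
print(totool([*w0,.048]))
for b in np.linspace(a,np.pi/2+.03,7)[1:]: print(np.round([ .062*(np.sin(a)-np.sin(b)),.062*(np.cos(a)-np.cos(b))],4))
E
```

```text
panel [[-50.7 -72.8]
 [-50.7  84.7]
 [ 59.1  85.1]
 [ 59.2 -73.4]] boss [[4.7 5.8]] dow [[ 63.  -48.3]
 [ 62.9  54.7]]
[ -70.7 -108.6] [-85.1 -49.1]
angle 0.23934945037166303
[ 0.0172 -0.1154  0.1652]
[-0.0132  0.0049]
[-0.0249  0.0125]
[-0.0346  0.0227]
[-0.0418  0.0347]
[-0.0461  0.0481]
[-0.0473  0.0621]
```

Request:
jog_arm:
  increments: {"wx": [0, 0, 0, 0, 0, 0, 0, 0, 0, 0, 0, 0], "wy": [0, 0, 0, 0, 0, 0, 0, 0, 0, 0, 0, 0], "wz": [0, 0, 0, 0, 0, 0, 0, 0, 0, 0, 0, 0], "tx": [0.008, 0.017, 0.017, 0.017, 0.017, 0.017, 0.017, 0.017, 0.017, 0.017, 0.017, 0.017], "ty": [-0.055, -0.11, -0.1155, -0.1155, -0.1155, -0.1155, -0.1155, -0.1155, -0.1155, -0.1155, -0.1155, -0.1155], "tz": [0.03, 0.06, 0.08, 0.08, 0.12, 0.15, 0.165, 0.165, 0.165, 0.165, 0.165, 0.165], "finger_gap": [0.45, 0.45, 0.45, 0.45, 0.45, 0.45, 0.45, 0.45, 0, 0, 0, 0]}
  grip_force: 20

```text
clock: 14.68
position: [0.5318, 0.0321, 0.0503]
ee_rot: [-0.124, 0.992, 0.001, 0.001]
ft_force: [-2.8, 3.3, 7.1]
grip_width: 0.107
grasp_force: 20.9
```

```bash
python3 - <<'E'
from h import *
snap("wrist","w7"); 
E
```

```text
(no output)
```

View pics/w7.png

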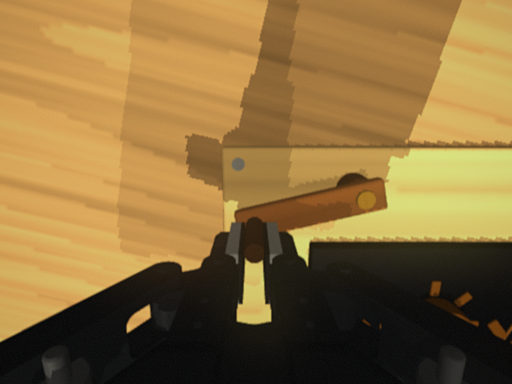

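The peg is pinched between the pads at (254,238).

Request:
jog_arm:
  increments: {"wx": [0, 0, 0, 0, 0, 0, 0, 0, 0, 0, 0, 0, 0], "wy": [0, 0, 0, 0, 0, 0, 0, 0, 0, 0, 0, 0, 0], "wz": [0, 0, 0, 0, 0, 0, 0, 0, 0, 0, 0, 0, 0], "tx": [-0.0068, -0.0132, -0.019, -0.0249, -0.03, -0.0346, -0.0384, -0.0418, -0.0442, -0.0461, -0.047, -0.0473, -0.0473], "ty": [0.002, 0.0049, 0.0085, 0.0125, 0.0175, 0.0227, 0.0285, 0.0347, 0.0413, 0.0481, 0.055, 0.0605, 0.0605], "tz": [0, 0, 0, 0, 0, 0, 0, 0, 0, 0, 0, 0, 0], "finger_gap": [0, 0, 0, 0, 0, 0, 0, 0, 0, 0, 0, 0, 0]}
  grip_force: 20

```text
clock: 16.35
position: [0.5645, 0.1022, 0.0507]
ee_rot: [-0.123, 0.992, 0.0, 0.002]
ft_force: [5.6, 1.4, 2.3]
grip_width: 0.104
grasp_force: 20.6
```

Request:
jog_arm:
  increments: {"wx": [0, 0], "wy": [0, 0], "wz": [0, 0], "tx": [0, 0], "ty": [0.0015, 0.0015], "tz": [0, 0], "finger_gap": [0, 0]}

```text
clock: 16.6
position: [0.5643, 0.1027, 0.0507]
ee_rot: [-0.123, 0.992, -0.0, 0.003]
ft_force: [6.0, -0.2, 2.7]
grip_width: 0.105
grasp_force: 20.6
```

Request:
jog_arm:
  increments: {"wx": [0, 0, 0], "wy": [0, 0, 0], "wz": [0, 0, 0], "tx": [0.0015, 0.0015, 0.0015], "ty": [0.0015, 0.003, 0.003], "tz": [0, 0, 0], "finger_gap": [0, 0, 0]}

```text
clock: 16.98
position: [0.564, 0.1031, 0.051]
ee_rot: [-0.122, 0.992, -0.001, 0.004]
ft_force: [14.1, -6.1, -1.4]
grip_width: 0.102
grasp_force: 20.3
```

Request:
jog_arm:
  increments: {"wx": [0, 0], "wy": [0, 0], "wz": [0, 0], "tx": [0, 0], "ty": [0.002, 0.002], "tz": [0, 0], "finger_gap": [0, 0]}

```text
clock: 17.23
position: [0.564, 0.1033, 0.051]
ee_rot: [-0.122, 0.993, -0.002, 0.005]
ft_force: [15.6, -11.5, -1.7]
grip_width: 0.101
grasp_force: 20.5
```

Request:
jog_arm:
  increments: {"wx": [0, 0], "wy": [0, 0], "wz": [0, 0], "tx": [-0.003, -0.003], "ty": [-0.004, -0.004], "tz": [0, 0], "finger_gap": [0, 0]}

```text
clock: 17.48
position: [0.5645, 0.1029, 0.0504]
ee_rot: [-0.123, 0.992, -0.0, 0.001]
ft_force: [0.2, -5.1, 7.0]
grip_width: 0.108
grasp_force: 21.2
```

Request:
jog_arm:
  increments: {"wx": [0, 0, 0, 0, 0, 0, 0, 0, 0], "wy": [0, 0, 0, 0, 0, 0, 0, 0, 0], "wz": [0, 0, 0, 0, 0, 0, 0, 0, 0], "tx": [0, 0, 0, 0, 0, 0.03, 0.06, 0.06, 0.06], "ty": [0, 0, 0, 0, 0, 0, 0.04, 0.04, 0.04], "tz": [0, 0, 0, -0.03, -0.08, -0.13, -0.18, -0.18, -0.18], "finger_gap": [0.2, 0.35, 0.4, 0.4, 0.4, 0.4, 0.7, 0.7, 0.7]}

```text
clock: 18.6
position: [0.4951, 0.1285, 0.2292]
ee_rot: [-0.124, 0.992, 0.0, 0.0]
ft_force: [-0.2, 0.3, -0.8]
grip_width: 0.699
grasp_force: 0.0
```

```bash
python3 - <<'E'
from h import *
im,c,T=snap("wrist"); cv2.imwrite("pics/w8.png",cv2.resize(im,(800,600),interpolation=cv2.INTER_CUBIC))
E
```

```text
(no output)
```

View pics/w8.png

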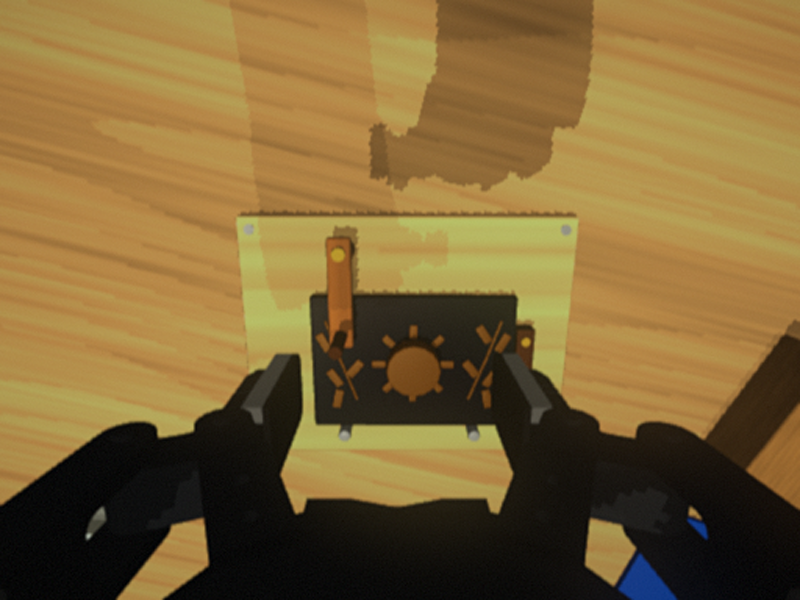

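The bar now lies across the panel, with its pivot at (338,256) and the peg at (335,352). The panel is still against the dowels at (345,435) and (474,435). I'll check the numbers.

```bash
python3 - <<'E'
from h import *
im,c,T=snap("wrist")
th=np.radians(14.2);M=np.array([[np.cos(th),-np.sin(th)],[np.sin(th),np.cos(th)]]);t=np.array([.5714,.155])
f=lambda px,z:((cast(np.array(px)*.64,c,T,z)[:,:2]-t)@M*1e3).round(1)
print("panel",f([(310.5,295.5),(516.5,295.5),(316.5,424)],.022),"boss",f((413.5,371),.038),"dow",f([(345,435),(474,435)],.030))
# bar edges: left edge top/bottom, right edge top/bottom on z=.035
print("pv",f((338,256),.0355),"peg",f((335,352),.07),f([(326.5,240),(328.5,345),(350,240),(353,345)],.035))
E
```

```text
panel [[-50.9 -73.8]
 [-50.9  83.3]
 [ 58.5 -73.9]] boss [[4.2 4.8]] dow [[ 63.8 -49.8]
 [ 63.7  54.5]]
pv [[-83.9 -50.1]] peg [[-24.  -49.9]] [[-95.3 -58. ]
 [-15.6 -59.5]
 [-95.3 -41.3]
 [-15.7 -41. ]]
```

```bash
python3 -c "
from workcell import manip, cams
print(manip.hand_in())"
```

```text
the job is handed in; nothing more can be done
None
```

The panel is home against both dowels and the end stop, the turn-button is swung fully closed over it, and the job was handed in at about 19 s; my last camera check showed no panel shift relative to the jig, but the hand-in gave no verdict.

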